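Take the spark trap out of the dust extractor

ROBOT

A 7-joint arm with a two-finger parallel gripper is mounted at the origin on the work surface. World frame = base frame: x ahead of the robot, y to its left, z up, the work surface at z = 0. Lengths are in m, angles in rad, forces in N, time in s.
With the tool pointing down it reaches from about 0.425 to 0.975 m from the base axis. Payload 16.7 kg.
Tool frame: the origin (TCP) lies at the very end of the fingers, on their centre line; the grasp point (between the pads) lies ctrl.hold_point_z behind it (ctrl.hold_point_z is the distance from the TCP to the grasp point, in m); z points along the fingers, y is the line along which they close (so a half turn about z gives the same grasp; the last joint's range is limited). The gripper opens to 85 mm and grips with 20 to 120 N. Pads are 22 mm wide; open, the fingers measure 114 mm over their backs; the gripper's body (76 mm by 85 mm) begins 54 mm behind the grasp point. The pads swing forward as they close: fully open they stand 13 mm farther back than shut.
Start: joints at [1.083, 0.426, 0.074, 1.606, -0.034, 1.111, -0.067], TCP at [0.224, -0.637, 0.231] pointing down, gripper open.
Joint ranges: [-2.85, 2.85], [-0.5, 2.14], [-1.23, 1.37], [0.21, 2.46], [-1.02, 4.16], [0.16, 2.05], [-2.73, 2.73]. Speed limits (rad/s): [1.89, 1.89, 2.39, 2.39, 3.01, 3.01, 3.01].

INTERFACE

Orientations are given as a 3x3 rotation matrix whose columns are the frame's x, y, z axes.
In Python, from plant import ctrl, cams gives the robot as it stands.
- The arm moves only by the shell command python3 -m handwheel 'ROWS' [FORCE]. ROWS is JSON, a list of rows, each a list of 3 entries, a list of its own where there are three numbers: the opening, from -1 (shut) to 1 (fully open), then the shift along the tool's x, y, z in m, then the turn, a rotation vector about the tool's x, y, z in degrees. In form: [[fingers, [tx, ty, tz], [rx, ry, rz]], ...]. A call has 1 to 20 rows; each row is the pose to reach, as a shift and turn from the pose commanded when the call began, along the tool's axes at that moment; what a row does not reach only later rows make up. A row lasts 1/8 s, in which the tool goes at most 62.5 mm and 10.7 degrees, less where a joint would pass 70% of its speed; a pose out of reach is approached as far as the arm can. A call with a gripper value outside its range is refused whole. The fingers move at their own pace and stop on an object; FORCE is the grip in N (left out, the last holds). Time passes only in rows, so rows that repeat a pose let the fingers close. It gives the time, the measured TCP pose, the force, the opening and the grip force at its end, in the units of the state.
- ctrl.get_state(): the state, without advancing time (a new reading comes with each control period).
- cams.capture(name): name is "scene" or "top"; returns (picture, depth): 400x640x3 uint8, red, green, blue; 400x640 float32, m along the optical axis (not along the pixel's ray), 0 where there is no reading.
- cams.camera_info(name): a dict with "fx", "fy", "cx", "cy" (pixels), "dist" ([k1, k2, p1, p2, k3] as OpenCV has them; the pictures are not rectified), "rvec" (rotation vector, rad) and "tvec" (3), from world to camera coordinates, as OpenCV has them. Camera axes: x right, y down, z forward; pixel columns grow to the right and rows downward; lengths in m; the calibration is good to about 2 mm. A picture is of the moment at which its call begins. camera_info takes no time and is no camera call.
- ctrl.job_done(): hands the job in; it is judged then, once.
The state is a dict: "time_s": time; "qpos": joint angles; "qvel": joint speeds; "joint_torque": joint torques, N m; "position": TCP position; "tcp_rot": TCP orientation; "contact_force": force on the tool from outside, world axes, zero at the start; "moment": the same for the moment, N m; "width": finger opening in m; "grasp_force": force on a finger pad.
Only numpy, scipy, OpenCV 4.12 (cv2) and the standard library are available. Lean on these libraries where they do the work, as an engineer would, in place of code of your own. Each camera call takes 0.05 s, during which the arm holds its last target. There are 200 camera calls.

TASK

Take the spark-trap cassette out of the bench dust extractor for cleaning: pull the stiff keeper with the black knob right back, draw the cassette up out of its slanted guide, and stand it in the empty place of the drip rack. Lower it until it is down on the tray before you let go, and leave the two washed cassettes, the mug and the can where they stand.

Things in the scene. Friction and masses are not known exactly. Their poses are not given: they have to be found in the camera images.
- extractor: grey steel bench dust extractor, fixed, 220 mm wide, cover off. Origin on the table, mid-width, 68 mm behind its front face; x runs from front to back, z up. The top opening slopes: rim 120 mm high in front, 205 mm at x = 80 mm; behind (to x = 200) a fan chamber 204 mm high with a motor up to 271 mm. A 76 mm duct stub juts 45 mm from its left side, 98 mm high.
- guide: fixed slotted guide in the extractor, a U-channel at each side. Origin on its bottom stop, mid-slot; z up along the slot = way out, leaning 30 deg from vertical to the front; x square to the cassette's faces; y its width. Slot 16 mm (x) by 154 mm (y), channels end at z = 148 mm and hide 14 mm of the cassette each side. Rim of the opening at z = 108 mm: the cassette's top 42 mm stands out.
- keeper_knob (a point): middle of the keeper's round black knob, 25 mm across, 40 mm high with its neck, axis along the guide's z; point 19 mm above the plate, 16 mm below the knob's top. Keeper: steel plate 60 (guide x) x 80 (y) x 5 mm on the +y channel, knob in its middle; shut, it covers 30 mm of the cassette's top edge, 3.5 mm above it. It runs on a shelf 70 mm wide with lips as high as the plate.
- keeper (a joint): keeper slide, m: 0 = shut over the cassette, 0.07 = right back at its stop, moving along the guide's +y (to the extractor's left, level). Stiff: about 8 N sliding friction, stays where it is left. It clears the cassette from 0.03 on. Its shelf reaches out to y = 210 mm in the guide's frame.
- cassette_center (a point): centre of the spark-trap cassette in the extractor, a flat square panel, aluminium frame with steel mesh, 150 mm wide (y) x 150 mm high (z) x 12 mm thick (x), about 0.35 kg. z points to its top edge. The two faces are alike.
- cassette_foot (a point): middle of the bottom edge of the same cassette, 75 mm below its centre along its z.
- rack: fixed drip rack: steel tray 210 (x) x 190 (y) mm, rim 14 mm high, floor 3 mm above the table and 184 mm long in y inside the rim; origin under its middle. Three places at x = -60, 0, +60 mm, each between two wire hoops 73 mm high, 116 mm wide in y, with a gap of 20 mm in x. A cassette stands in a place on its bottom edge, width along y, and may lean on a hoop.
- free_place (a point): middle of the tray's floor in the empty place of the rack, 3 mm above the table; x across the gap (square to a standing cassette's faces), y along it, z up.
- washed_a_center (a point): centre of a washed cassette, same size and look (150 x 150 x 12 mm), standing in another place of the rack; leave it alone.
- washed_b_center (a point): centre of a second washed cassette standing in the rack, as washed_a.
- mug: white mug, 80 mm across, 90 mm high, on the bench; leave it alone.
- can: can, 66 mm across, 170 mm high, standing on the bench; leave it alone.

How it is judged:
On the way, in this order (a step that is already met when the one before it is completed fails the run):
1. the keeper is pulled right back (55 mm or more of its 70 mm) (value of joint keeper above 0.055 m), for 0.1 s.
2. the cassette is drawn up along its guide by more than 120 mm (z of cassette_foot in the frame of guide above 0.12 m), for 0.05 s.
3. still held, it is lowered into the empty place to within 12 mm of the tray's floor (x of cassette_foot in the frame of free_place between -0.02 and 0.02 m and y of cassette_foot in the frame of free_place between -0.025 and 0.025 m and z of cassette_foot in the frame of free_place below 0.012 m and contact force between the fingers and cassette above 0.5 N), for 0.05 s.
At the end, for the whole second after the job is handed in: The cassette stands at rest, released, in the rack's empty place, its foot on the tray (within 6 mm), within 20 mm across and 25 mm along of the middle of the place and within 12 degrees of upright (it may lean on a hoop); the keeper is still pulled back 55 mm or more (value of joint keeper above 0.055 m and x of cassette_foot in the frame of free_place between -0.02 and 0.02 m and y of cassette_foot in the frame of free_place between -0.025 and 0.025 m and z of cassette_foot in the frame of free_place below 0.006 m and angle between cassette_center's own z axis and vertical below 0.22 rad and linear speed of cassette below 0.02 m/s); the robot touches nothing.
It fails at once if a washed cassette is shifted more than 30 mm (distance of any of washed_a_center, washed_b_center from where it was at the start of the episode above 0.03 m).
It fails at once if the mug or the can is shifted more than 30 mm (distance of any of mug, can from where it was at the start of the episode above 0.03 m).
It also fails if it takes over 61 s, if anything falls off the work surface, if the arm or the gripper's body presses on something with over 40 N, if the wrist force passes 120 N, or if a joint passes its speed limit or range.

## Working session

There is one attempt and no reset: what is moved stays moved. The work goes in short steps, Python scripts to look and compute and a shell command to move; the robot and the scene stay as the last step left them, time stands still between calls to the robot, and variables do not carry over. Pictures are saved under pics/ and viewed, at most 10 in all, crops included, and the job is handed in when it is done.

```bash
mkdir -p pics; ls; cat > h.py <<'E'
import numpy as np, cv2
from plant import ctrl, cams
def cam(n):
    i=cams.camera_info(n); K=np.array([[i['fx'],0,i['cx']],[0,i['fy'],i['cy']],[0,0,1.]])
    R=cv2.Rodrigues(np.array(i['rvec'],float))[0]; t=np.array(i['tvec'],float).ravel()
    return K,np.array(i['dist'],float),R,t
def cloud(n,dep):
    K,d,R,t=cam(n); h,w=dep.shape
    uv=np.stack(np.meshgrid(np.arange(w),np.arange(h)),-1).reshape(-1,1,2).astype(np.float64)
    p=cv2.undistortPoints(uv,K,d).reshape(h,w,2)
    P=np.dstack([p,np.ones((h,w))])*dep[...,None]
    W=(P-t)@R; W[dep==0]=np.nan
    return W
def ray(n,u,v):
    K,d,R,t=cam(n); p=cv2.undistortPoints(np.array([[[u,v]]],float),K,d).ravel()
    r=R.T@np.array([*p,1]); return -R.T@t, r/np.linalg.norm(r)
def onz(n,u,v,z):
    o,r=ray(n,u,v); return o+r*(z-o[2])/r[2]
E
python3 - <<'E'
from h import *
for n in ['scene','top']:
    p,d=cams.capture(n); cv2.imwrite(f'pics/{n}0.png',p[...,::-1]); np.savez(f'{n}0.npz',p=p,d=d)
    o,r=ray(n,320,200); print(n,o.round(3),r.round(3),(d>0).mean(), cams.camera_info(n)['fx'])
s=ctrl.get_state(); print(s, ctrl.hold_point_z)
E
```

```text
pics
scene [ 0.366 -0.548  0.786] [ 0.26   0.605 -0.752] 0.99590234375 421.6338024895999
top [ 0.486 -0.034  1.135] [ 0.103  0.023 -0.994] 0.99596484375 481.2001170649864
{'time_s': 0.1, 'qpos': array([ 1.08250949,  0.42667112,  0.07383163,  1.60654022, -0.03409575,
        1.11082892, -0.06711743]), 'qvel': array([-0.00116949, -0.00114591, -0.00046649, -0.00174831,  0.00064989,
        0.00041229, -0.0013025 ]), 'joint_torque': array([ 9.25495260e-03, -9.51525235e+01,  3.77317607e+00, -4.64401138e+01,
        1.99718506e-02,  6.54798161e-03,  5.48503408e-05]), 'position': array([ 0.22419245, -0.63628046,  0.23068011]), 'tcp_rot': array([[ 9.43167707e-01,  3.32316802e-01, -4.68360441e-04],
       [ 3.32317123e-01, -9.43167077e-01,  1.09294522e-03],
       [-7.85380886e-05, -1.18647483e-03, -9.99999293e-01]]), 'contact_force': array([-0.94934002,  0.61772188,  0.3578527 ]), 'moment': array([-0.02495207, -0.01669388,  0.02811124]), 'grasp_force': 0.0, 'width': 0.08551081255554396} 0.0187
```

View pics/scene0.png

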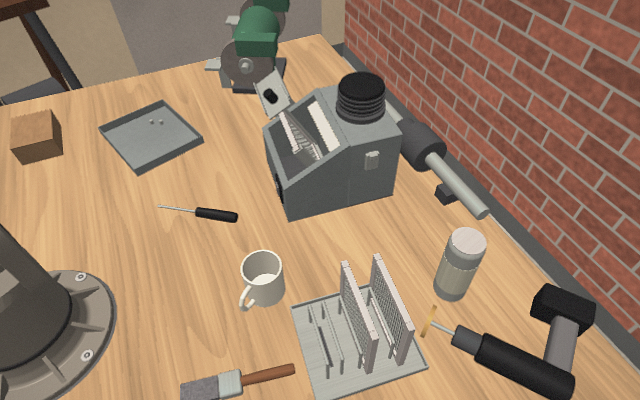

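View pics/top0.png

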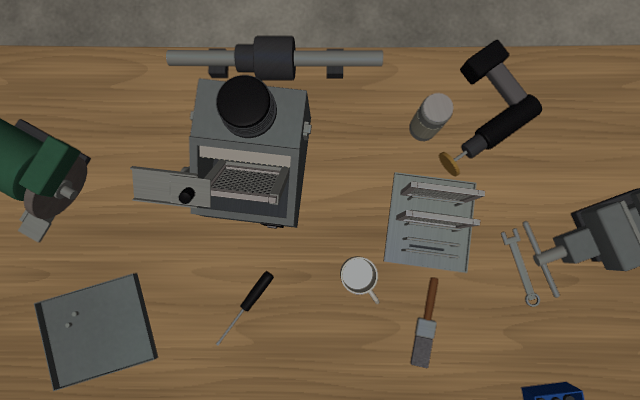

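The scene view shows the extractor centre-right with the knob at about (271,96), and the rack at bottom with washed cassettes in the two far places. The nearest place, at about (325,345), is empty. In the top view the knob is at (187,195), the cassette's top edge at about (245,197), and the empty place at about (432,245).

```bash
python3 - <<'E'
from h import *
D={n:np.load(n+'0.npz') for n in ['scene','top']}
C={n:cloud(n,D[n]['d']) for n in D}
W=C['top']; img=D['top']['p'].astype(int); sc=C['scene']
np.set_printoptions(suppress=True,precision=4)
def rect(m,ax=(0,1)):
    P=W[m]; r=cv2.minAreaRect(P[:,list(ax)].astype(np.float32)); return m.sum(),r,P[:,2].mean()
v,u=np.mgrid[:400,:640]
reg=(u>185)&(u<315)&(v>70)&(v<230)
print('chamber', rect(reg&(abs(W[...,2]-.204)<.004)))
# keeper plate & shelf
pl=(u>130)&(u<212)&(v>165)&(v<212)
P=W[pl&(W[...,2]>.1)]; print('z pct',np.percentile(P[:,2],[5,25,50,75,95]))
# scene depth of plate
for (a,b) in [(150,185),(150,198),(200,185),(200,200),(187,195),(140,190),(206,195)]: print('top',(a,b),W[b,a])
# knob
dark=(img.sum(2)<110)&pl
print('knob',dark.sum(),u[dark].mean(),v[dark].mean(),np.nanmedian(W[dark],0),np.nanmax(W[dark],0),np.nanmin(W[dark],0))
s=D['scene']['p'].astype(int); ks=(s.sum(2)<110)&(abs(u-271)<16)&(abs(v-96)<14)
print('knob sc',ks.sum(),u[ks].mean(),v[ks].mean(),np.nanmedian(sc[ks],0))
# rack
rr=(u>375)&(u<495)&(v>165)&(v<280)
print('rack tray',rect(rr&(W[...,2]>.0015)&(W[...,2]<.02)&(img.max(2)-img.min(2)<25)))
for lo,hi in [(165,207),(205,235)]:
    m=rr&(v>lo)&(v<hi)&(abs(W[...,2]-.153)<.008); print('washed',rect(m))
m=rr&(v>232)&(abs(W[...,2]-.073)<.012); print('hoops',rect(m),W[m][:5])
a=cv2.resize(D['top']['p'][150:235,125:315],None,fx=4,fy=4,interpolation=cv2.INTER_CUBIC)
b=cv2.resize(D['top']['p'][165:285,375:495],None,fx=2,fy=2,interpolation=cv2.INTER_CUBIC)
c=cv2.resize(D['scene']['p'][70:190,240:410],None,fx=2,fy=2,interpolation=cv2.INTER_CUBIC)
o=np.zeros((600,800,3),np.uint8); o[:340,:760]=a; o[345:585,:240]=b; o[345:585,260:600]=c
cv2.imwrite('pics/crop1.png',o[...,::-1])
E
```

```text
chamber (np.int64(4527), ((0.6978622078895569, 0.13815166056156158), (0.22052833437919617, 0.23668155074119568), 83.69775390625), np.float64(0.20429051933864836))
z pct [0.1561 0.1877 0.2    0.2112 0.226 ]
top (150, 185) [0.6114 0.3245 0.1934]
top (150, 198) [0.5867 0.3274 0.1825]
top (200, 185) [0.6099 0.2208 0.2097]
top (200, 200) [0.5819 0.2234 0.1968]
top (187, 195) [0.5875 0.2383 0.2332]
top (140, 190) [0.6019 0.3457 0.1885]
top (206, 195) [0.5916 0.2112 0.1994]
knob 315 193.2984126984127 185.2920634920635 [0.5967 0.2473 0.224 ] [0.6794 0.2585 0.2395] [0.573  0.2253 0.0208]
knob sc 94 270.79787234042556 96.45744680851064 [0.5877 0.2328 0.2242]
rack tray (np.int64(4689), ((0.5546261668205261, -0.2639119029045105), (0.19189780950546265, 0.2098672091960907), 82.8431625366211), np.float64(0.005910282893852668))
washed (np.int64(476), ((0.6138117909431458, -0.2702638506889343), (0.14976800978183746, 0.013056955300271511), 82.84519958496094), np.float64(0.15345370232134053))
washed (np.int64(466), ((0.5546212792396545, -0.2608654201030731), (0.15214364230632782, 0.012560004368424416), 82.99818420410156), np.float64(0.1536597472426586))
hoops (np.int64(295), ((0.49512991309165955, -0.25532761216163635), (0.11588254570960999, 0.032026614993810654), 83.05805969238281), np.float64(0.0733053719551898)) [[ 0.5164 -0.2003  0.0653]
 [ 0.5162 -0.201   0.0753]
 [ 0.5162 -0.2034  0.0735]
 [ 0.5163 -0.2057  0.0728]
 [ 0.5163 -0.2078  0.0734]]
```

View pics/crop1.png

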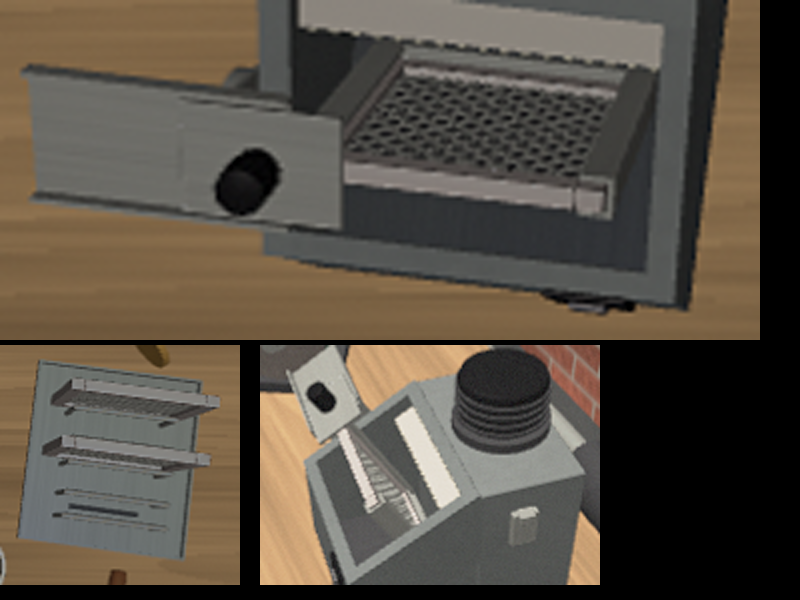

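The crop shows the shelf with its two lips, and the knob at full-image (187,194). The cassette's light top edge runs from about (211,193) to (276,200), with its right end showing its notch/channel. Both hoops of the empty place are clear, at (404–460, 240–250). Next I fit the guide frame.

```bash
cat >> h.py <<'E'
from scipy.spatial.transform import Rotation as Ro
def Rg(yaw): 
    return Ro.from_euler('z',yaw,degrees=True).as_matrix()@Ro.from_euler('y',-30,degrees=True).as_matrix()
def rel(p,R):
    "target TCP pose -> tool shift (mm) & rotvec deg from measured pose"
    s=ctrl.get_state(); T=s['tcp_rot']
    return (T.T@(np.array(p)-s['position'])*1e3).round(1), np.degrees(Ro.from_matrix(T.T@R).as_rotvec()).round(2)
E
python3 - <<'E'
from h import *
np.set_printoptions(suppress=True,precision=4)
D={n:np.load(n+'0.npz') for n in ['scene','top']}
C={n:cloud(n,D[n]['d']) for n in D}; W=C['top']; v,u=np.mgrid[:400,:640]
def plane(P):
    for _ in range(3):
        c=np.median(P,0); c=P.mean(0); n=np.linalg.svd(P-c,full_matrices=False)[2][2]; r=(P-c)@n; P=P[abs(r)<max(2*r.std(),.0005)]
    n*=np.sign(n[2]); return c,n,len(P),r.std()
m=(u>196)&(u<207)&(v>182)&(v<204); print('plate top',plane(W[m]))
m=(u>228)&(u<300)&(v>75)&(v<150)
# chamber side edges: front rim line at z~.12 etc. use yaw from several
ch=(abs(W[...,2]-.204)<.003)&(u>190)&(u<312)&(v>75)&(v<160)
for s in range(85,150,10):
    r=np.where(ch[s])[0]; print(s,W[s,r[0]],W[s,r[-1]])
R=Rg(-6.3); 
# cassette top edge: print guide coords for several columns
k=W[198,203]
G=(W-k)@R
for c in [214,222,235,250,262,270,274,276,278]:
    print(c,[(r,*(G[r,c]*1e3).round(0)) for r in range(186,206,2)])
# knob pixels in both
for n in C:
    im=D[n]['p'].astype(int); g=(C[n]-k)@R
    mm=(im.sum(2)<140)&(g[...,2]>.012)&(g[...,2]<.05)&(abs(g[...,0])<.05)&(abs(g[...,1])<.08)
    q=g[mm]*1e3; print(n,mm.sum(),np.percentile(q,[2,50,98],axis=0).round(1).tolist())
    t=q[q[:,2]>np.percentile(q[:,2],98)-2]; print(' top cap',len(t),t.mean(0),t.min(0),t.max(0))
print('k',k)
E
```

```text
Traceback (most recent call last):
numpy.linalg.LinAlgError: SVD did not converge
```

```bash
python3 - <<'E'
from h import *
np.set_printoptions(suppress=True,precision=4)
D={n:np.load(n+'0.npz') for n in ['scene','top']}
C={n:cloud(n,D[n]['d']) for n in D}; W=C['top']; v,u=np.mgrid[:400,:640]
def plane(P):
    P=P[~np.isnan(P).any(1)]
    for _ in range(3):
        c=P.mean(0); n=np.linalg.svd(P-c,full_matrices=False)[2][2]; r=(P-c)@n; P=P[abs(r)<max(2*r.std(),.0005)]
    n*=np.sign(n[2]); return c,n,len(P),r.std()
m=(u>196)&(u<207)&(v>182)&(v<204); print('plate top',plane(W[m]))
ch=(abs(W[...,2]-.204)<.003)&(u>190)&(u<312)&(v>75)&(v<160)
for s in range(85,150,15):
    r=np.where(ch[s])[0]; print(s,W[s,r[0]],W[s,r[-1]])
R=Rg(-6.3); 
k=W[198,203]; G=(W-k)@R
for c in [222,250,270,274,276,278]:
    print(c,[(r,*(G[r,c]*1e3).round(0).tolist()) for r in range(186,206,2)])
for n in C:
    im=D[n]['p'].astype(int); g=(C[n]-k)@R
    mm=(im.sum(2)<140)&(g[...,2]>.012)&(g[...,2]<.05)&(abs(g[...,0])<.05)&(abs(g[...,1])<.08)
    q=g[mm]*1e3; print(n,mm.sum(),np.percentile(q,[2,50,98],axis=0).round(1).tolist())
    t=q[q[:,2]>np.percentile(q[:,2],98)-2]; print(' top cap',len(t),t.mean(0),t.min(0),t.max(0))
print('k',k)
E
```

```text
plate top (array([0.5953, 0.2192, 0.2027]), array([-0.4956,  0.0375,  0.8677]), 184, np.float64(0.0009858178435020867))
85 [0.8124 0.2332 0.2035] [0.8134 0.1857 0.2012]
100 [0.7819 0.2365 0.2025] [0.7815 0.0185 0.2067]
115 [0.751  0.2412 0.2033] [0.7522 0.0223 0.2029]
130 [0.7206 0.2441 0.2035] [0.7221 0.026  0.2018]
145 [0.6909 0.2298 0.2015] [0.6918 0.0295 0.2025]
222 [(186, 13.0, -27.0, -40.0), (188, 11.0, -29.0, -33.0), (190, 15.0, -34.0, -15.0), (192, 14.0, -36.0, -7.0), (194, 10.0, -36.0, -6.0), (196, 4.0, -35.0, -12.0), (198, -76.0, 7.0, -170.0), (200, -79.0, 6.0, -167.0), (202, -84.0, 6.0, -166.0), (204, -88.0, 5.0, -163.0)]
250 [(186, 10.0, -80.0, -63.0), (188, 10.0, -82.0, -52.0), (190, 13.0, -85.0, -36.0), (192, 15.0, -89.0, -20.0), (194, 16.0, -91.0, -9.0), (196, 13.0, -92.0, -7.0), (198, 9.0, -92.0, -7.0), (200, -72.0, -60.0, -169.0), (202, -78.0, -59.0, -171.0), (204, -80.0, -61.0, -164.0)]
270 [(186, 13.0, -121.0, -69.0), (188, 13.0, -122.0, -59.0), (190, 10.0, -123.0, -54.0), (192, 12.0, -126.0, -40.0), (194, 20.0, -130.0, -12.0), (196, 16.0, -131.0, -11.0), (198, 14.
[... 589 characters left out ...]
6.0, -142.0, -17.0), (202, 2.0, -142.0, -17.0), (204, 0.0, -143.0, -11.0)]
278 [(186, 22.0, -139.0, -52.0), (188, 23.0, -141.0, -40.0), (190, 23.0, -143.0, -30.0), (192, 23.0, -145.0, -18.0), (194, 23.0, -146.0, -9.0), (196, 19.0, -147.0, -9.0), (198, 14.0, -146.0, -11.0), (200, 8.0, -146.0, -14.0), (202, 3.0, -146.0, -15.0), (204, -75.0, -126.0, -171.0)]
scene 116 [[3.1, 11.6, 12.9], [13.3, 16.3, 27.8], [22.1, 31.5, 36.0]]
 top cap 24 [11.6911 22.2565 35.0139] [ 4.1101 13.5435 34.0435] [20.7883 29.7326 37.3992]
top 177 [[1.9, 13.3, 13.6], [16.4, 23.1, 32.8], [24.4, 35.3, 36.2]]
 top cap 50 [13.5904 25.2019 35.2478] [ 2.9868 14.3373 34.2464] [24.4355 35.12   36.7524]
k [0.5859 0.2176 0.1967]
```

```bash
python3 - <<'E'
from h import *
np.set_printoptions(suppress=True,precision=4)
D={n:np.load(n+'0.npz') for n in ['scene','top']}
R=Rg(-7.); k=np.array([0.5859,0.2176,0.1967])
for n in D:
    W=cloud(n,D[n]['d']); im=D[n]['p'].astype(int); g=(W-k)@R*1e3
    t=(im.sum(2)<140)&(g[...,2]>33)&(g[...,2]<40)&(abs(g[...,0])<50)&(abs(g[...,1])<80)
    (c,r)=cv2.minEnclosingCircle(g[t][:,:2].astype(np.float32)); print(n,'knob',t.sum(),c,r)
    for y0 in range(-120,-20,20):
        e=(abs(g[...,1]-y0)<10)&(g[...,2]>-12)&(g[...,2]<-4)&(g[...,0]>-20)&(g[...,0]<30)
        q=g[e]; print(' casste',y0,e.sum(),np.percentile(q[:,0],[3,50,97]).round(1),np.median(q[:,2]).round(1))
    e=(abs(g[...,0]-12)<25)&(abs(g[...,1])<60)&(g[...,2]>-3)&(g[...,2]<3); q=g[e]; print(' plate',np.percentile(q,[2,50,98],axis=0).round(1).tolist())
    e=(g[...,1]<-130)&(g[...,1]>-170)&(g[...,2]>-14)&(g[...,2]<-4)&(abs(g[...,0])<40); q=g[e]; print(' chan R',np.percentile(q,[2,50,98],axis=0).round(1).tolist())
s=ctrl.get_state(); 
# knob pre-grasp: tool z=-guide z, tool y = -guide y, tool x = guide x?
Rk=np.column_stack([R[:,0],-R[:,1],-R[:,2]]); print(np.linalg.det(Rk))
G0=k+R@(np.array([13,24,0])/1e3); print('knob base',G0)
for h in (.10,.005): print(h,rel(G0+R[:,2]*h,Rk))
E
```

```text
scene knob 33 (11.218043327331543, 23.764453887939453) 10.522686004638672
 casste -120 36 [ 5.2 11.4 17.2] -10.0
 casste -100 35 [ 5.6 11.2 17. ] -9.0
 casste -80 35 [ 5.7 11.8 17.1] -9.2
 casste -60 34 [ 5.5 10.6 16.5] -9.4
 casste -40 28 [ 4.9 10.4 16.1] -9.2
 plate [[-12.0, -15.5, -2.7], [16.9, 10.6, -0.3], [36.1, 57.6, 2.1]]
 chan R [[2.9, -148.1, -13.7], [13.2, -141.1, -11.0], [24.3, -130.8, -7.8]]
top knob 89 (12.18152141571045, 24.968765258789062) 12.50081729888916
 casste -120 56 [ 5.8 11.7 17.2] -8.1
 casste -100 65 [ 5.1 11.5 17.5] -8.4
 casste -80 59 [ 5.9 11.2 17.1] -8.5
 casste -60 60 [ 5.4 11.1 17.2] -8.1
 casste -40 60 [ 4.8 10.9 16.4] -8.5
 plate [[-11.5, -13.7, -2.0], [17.0, 13.8, 0.5], [36.3, 58.5, 2.7]]
 chan R [[2.7, -146.3, -13.2], [14.3, -138.8, -9.9], [25.0, -130.5, -6.1]]
1.0
knob base [0.6    0.24   0.2032]
0.1 (array([ 600.9, -723.9,  -58.3]), array([-6.98, 29.48, 25.78]))
0.005 (array([ 643.4, -702.7,   23.9]), array([-6.98, 29.48, 25.78]))
```

```bash
python3 -m handwheel '[[1,[0.375,-0.23,-0.11],[0,0,0]],[1,[0.375,-0.23,-0.11],[0,0,0]],[1,[0.375,-0.23,-0.11],[0,0,0]],[1,[0.375,-0.23,-0.11],[0,0,0]],[1,[0.375,-0.23,-0.11],[0,0,0]],[1,[0.375,-0.23,-0.11],[0,0,0]],[1,[0.375,-0.23,-0.11],[0,0,0]],[1,[0.6,-0.724,-0.07],[-7,29.5,25.8]],[1,[0.6,-0.724,-0.07],[-7,29.5,25.8]],[1,[0.6,-0.724,-0.07],[-7,29.5,25.8]],[1,[0.6,-0.724,-0.07],[-7,29.5,25.8]],[1,[0.6,-0.724,-0.07],[-7,29.5,25.8]],[1,[0.6,-0.724,-0.07],[-7,29.5,25.8]],[1,[0.6,-0.724,-0.07],[-7,29.5,25.8]],[1,[0.6,-0.724,-0.07],[-7,29.5,25.8]],[1,[0.6,-0.724,-0.07],[-7,29.5,25.8]],[1,[0.6,-0.724,-0.07],[-7,29.5,25.8]],[1,[0.6,-0.724,-0.07],[-7,29.5,25.8]]]'
cat >> h.py <<'E'
R=Rg(-7.); k=np.array([0.5859,0.2176,0.1967]); O=k+R@np.array([.0115,-.0605,-.1585])  # guide origin
def gp(x,y,z): return O+R@np.array([x,y,z])
Rk=np.column_stack([R[:,0],-R[:,1],-R[:,2]])
E
python3 - <<'E'
from h import *
print(O,ctrl.get_state()['qpos'].round(3))
for h in (.10,.005): print(h,rel(gp(.0005,.085,.1585+h),Rk))
E
```

```text
time_s: 2.35
position: [0.5491, 0.1886, 0.2991]
tcp_rot: [[0.865, -0.122, 0.487], [-0.104, -0.993, -0.064], [0.491, 0.004, -0.871]]
contact_force: [-0.2, -0.0, -0.6]
width: 0.0852
grasp_force: 0.0
[0.66707124 0.14667908 0.06518497] [-0.181  0.032 -0.471  2.057  0.553  0.753 -2.692]
0.1 (array([-10.4, -57.8,   5. ]), array([0.22, 0.57, 0.14]))
0.005 (array([ -9.5, -58.2, 100. ]), array([0.22, 0.57, 0.14]))
```

```bash
python3 -m handwheel '[[1,[-0.01,-0.05,0.0],[0,0,-9]],[1,[-0.01,-0.058,0.0],[0,0,-18]]]'
python3 - <<'E'
from h import *
print(ctrl.get_state()['qpos'].round(3))
A=np.column_stack([R[:,1],R[:,0],-R[:,2]]); B=np.column_stack([-R[:,1],-R[:,0],-R[:,2]])
for Q in (A,B): print(rel(gp(.0005,.085,.2585),Q))
E
```

```text
time_s: 2.6
position: [0.5466, 0.251, 0.2939]
tcp_rot: [[0.858, 0.16, 0.488], [0.216, -0.974, -0.061], [0.466, 0.158, -0.871]]
contact_force: [0.6, -1.3, 1.1]
width: 0.0857
grasp_force: 0.0
[-0.244  0.1   -0.54   2.004  0.633  0.816 -2.529]
(array([-0.5,  3.9,  5.8]), array([ -0.47,   0.38, -71.37]))
(array([-0.5,  3.9,  5.8]), array([  0.42,   0.51, 108.63]))
```

```bash
python3 -m handwheel '[[1,[0,0.004,0.005],[0,0,-10]],[1,[0,0.004,0.005],[0,0,-20]],[1,[0,0.004,0.005],[0,0,-30]],[1,[0,0.004,0.005],[0,0,-40]],[1,[0,0.004,0.005],[0,0,-50]],[1,[0,0.004,0.005],[0,0,-60]],[1,[0,0.004,0.005],[-0.5,0.4,-71.4]],[1,[0,0.004,0.005],[-0.5,0.4,-71.4]],[1,[0,0.004,0.005],[-0.5,0.4,-71.4]]]'
cat >> h.py <<'E'
A=np.column_stack([R[:,1],R[:,0],-R[:,2]])
E
python3 - <<'E'
from h import *
print(ctrl.get_state()['qpos'].round(3))
for h in (.1,.005): print(rel(gp(.0005,.085,.1585+h),A))
for n in ['scene','top']:
    p,d=cams.capture(n); cv2.imwrite(f'pics/{n}1.png',p[...,::-1])
    if n=='top': a=p[100:300,80:340]
    else: b=p[20:220,150:410]
cv2.imwrite('pics/c1.png',cv2.resize(np.vstack([a,b]),None,fx=1.5,fy=1.5)[...,::-1])
E
```

```text
time_s: 3.72
position: [0.5505, 0.243, 0.2906]
tcp_rot: [[0.134, 0.857, 0.497], [0.991, -0.118, -0.064], [0.004, 0.501, -0.865]]
contact_force: [0.3, 0.2, 0.3]
width: 0.0853
grasp_force: 0.0
[-0.166  0.106 -0.611  2.013  0.664  0.806 -1.312]
(array([ 3.5, -1.9,  0.4]), array([ 0.06,  0.17, -0.69]))
(array([ 3.8, -2. , 95.4]), array([ 0.06,  0.17, -0.69]))
```

View pics/c1.png

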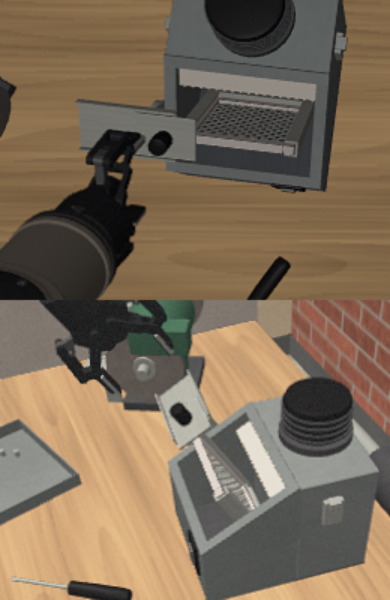

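The gripper hovers above the keeper, lined up with the knob (top crop about (158,143)), with the shelf and opening clear. Next I advance and close.

```bash
python3 -m handwheel '[[1,[0.004,-0.002,0.03],[0,0.2,-0.7]],[1,[0.004,-0.002,0.06],[0,0.2,-0.7]],[1,[0.004,-0.002,0.08],[0,0.2,-0.7]],[1,[0.004,-0.002,0.095],[0,0.2,-0.7]],[1,[0.004,-0.002,0.095],[0,0.2,-0.7]],[-1,[0.004,-0.002,0.095],[0,0.2,-0.7]],[-1,[0.004,-0.002,0.095],[0,0.2,-0.7]],[-1,[0.004,-0.002,0.095],[0,0.2,-0.7]],[-1,[0.004,-0.002,0.095],[0,0.2,-0.7]],[-1,[0.004,-0.002,0.095],[0,0.2,-0.7]],[-1,[0.004,-0.002,0.095],[0,0.2,-0.7]],[-1,[0.004,-0.002,0.095],[0,0.2,-0.7]]]' 90
python3 - <<'E'
from h import *
print(rel(gp(.0005,.085,.1635),A))
E
```

```text
time_s: 5.32
position: [0.5948, 0.2417, 0.2073]
tcp_rot: [[0.117, 0.86, 0.496], [0.993, -0.1, -0.061], [-0.002, 0.5, -0.866]]
contact_force: [-20.9, -2.2, 9.0]
width: 0.022
grasp_force: 87.8
(array([-0.5,  1.6,  1.2]), array([-0.  , -0.02,  0.3 ]))
```

```bash
python3 -m handwheel '[[-1,[0.0,-0.0015,0],[0,0,0]],[-1,[0.008,-0.0015,0],[0,0,0]],[-1,[0.016,-0.0015,0],[0,0,0]],[-1,[0.024,-0.0015,0],[0,0,0]],[-1,[0.032,-0.0015,0],[0,0,0]],[-1,[0.040,-0.0015,0],[0,0,0]],[-1,[0.048,-0.0015,0],[0,0,0]],[-1,[0.056,-0.0015,0],[0,0,0]],[-1,[0.062,-0.0015,0],[0,0,0]],[-1,[0.068,-0.0015,0],[0,0,0]],[-1,[0.070,-0.0015,0],[0,0,0]],[-1,[0.070,-0.0015,0],[0,0,0]]]'
python3 - <<'E'
from h import *
print(rel(gp(.0005,.085,.1635),A),ctrl.get_state()['qpos'].round(2))
p,d=cams.capture('top'); g=(cloud('top',d)-O)@R; im=p.astype(int)
m=(abs(g[...,2]-.1585)<.003)&(abs(g[...,0])<.028)&(g[...,1]>.03)&(g[...,1]<.2); print(m.sum(),np.percentile(g[m][:,1],[1,99]))
E
```

```text
time_s: 6.82
position: [0.6019, 0.3039, 0.207]
tcp_rot: [[0.127, 0.859, 0.496], [0.992, -0.104, -0.074], [-0.012, 0.501, -0.865]]
contact_force: [-49.4, -42.2, 46.0]
width: 0.0216
grasp_force: 93.9
(array([-63.1,   2.1,   2.1]), array([0.07, 0.75, 0.11])) [-0.3   0.34 -0.56  1.94  0.91  0.8  -1.55]
512 [0.1081847  0.18567197]
```

```bash
python3 -m handwheel '[[-1,[-0.004,-0.002,-0.003],[0,0,0]],[1,[-0.006,-0.002,-0.003],[0,0,0]],[1,[-0.006,-0.002,-0.003],[0,0,0]],[1,[-0.006,-0.002,-0.003],[0,0,0]],[1,[-0.006,-0.002,-0.003],[0,0,0]],[1,[-0.006,-0.002,-0.02],[0,0,0]],[1,[-0.006,-0.002,-0.05],[0,0,0]],[1,[-0.006,-0.002,-0.08],[0,0,0]]]'
python3 - <<'E'
from h import *
p,d=cams.capture('top'); g=(cloud('top',d)-O)@R
m=(abs(g[...,2]-.1585)<.003)&(abs(g[...,0])<.028)&(g[...,1]>.03)&(g[...,1]<.2); print(m.sum(),np.percentile(g[m][:,1],[1,99]))
t=(p.astype(int).sum(2)<140)&(g[...,2]>.190)&(g[...,2]<.198)&(abs(g[...,0])<.03)&(g[...,1]>.12)&(g[...,1]<.19)
if t.sum()>20: print('knob',cv2.minEnclosingCircle(g[t][:,:2].astype(np.float32)))
print(rel(gp(.0005,.155,.1585+.08),A),ctrl.get_state()['qpos'].round(2))
cv2.imwrite('pics/k2.png',cv2.resize(p[130:260,100:320],None,fx=2,fy=2)[...,::-1])
E
```

```text
time_s: 7.88
position: [0.5603, 0.3105, 0.2765]
tcp_rot: [[0.117, 0.859, 0.498], [0.993, -0.101, -0.06], [-0.001, 0.501, -0.865]]
contact_force: [-0.2, -0.1, -0.6]
width: 0.0855
grasp_force: 0.0
793 [0.10820865 0.18817122]
knob ((0.0002645872882567346, 0.14881598949432373), 0.012547067366540432)
(array([ 3.6,  2.9, 11.4]), array([ 0.26, -0.26,  0.28])) [-0.27  0.21 -0.63  1.93  0.76  0.87 -1.44]
```

View pics/k2.png

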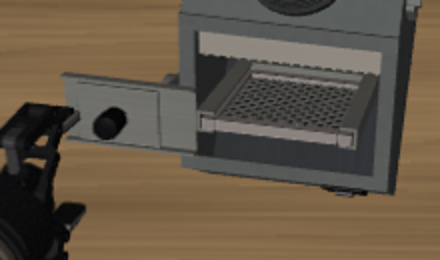

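The picture shows the keeper pulled off the cassette, with the knob at crop (110,124), now at y ≈ 149 mm, so about 64 mm back. The cassette's top edge is clear across its whole width. Next is the cassette pregrasp.

```bash
python3 - <<'E'
from h import *
for z in (.24,.113): print(rel(gp(0,0,z),A))
E
```

```text
(array([-151.4,    1.7,    9.2]), array([ 0.26, -0.26,  0.28]))
(array([-151.9,    1.1,  136.2]), array([ 0.26, -0.26,  0.28]))
```

```bash
python3 -m handwheel '[[0.2,[-0.05,0.0015,0],[0,0,0]],[0.2,[-0.1,0.0015,0],[0,0,0]],[0.2,[-0.14,0.0015,0],[0.3,-0.3,0.3]],[0.2,[-0.1515,0.0015,0.01],[0.3,-0.3,0.3]],[0.2,[-0.1515,0.0015,0.04],[0.3,-0.3,0.3]],[0.2,[-0.1515,0.0015,0.06],[0.3,-0.3,0.3]],[0.2,[-0.1515,0.0015,0.06],[0.3,-0.3,0.3]]]'
python3 - <<'E'
from h import *
print(rel(gp(0,0,.113),A),ctrl.get_state()['qpos'].round(2))
p,d=cams.capture('scene'); cv2.imwrite('pics/s2.png',cv2.resize(p[20:220,180:420],None,fx=2,fy=2)[...,::-1])
E
```

```text
time_s: 8.8
position: [0.5743, 0.1565, 0.2227]
tcp_rot: [[0.124, 0.863, 0.491], [0.992, -0.106, -0.065], [-0.004, 0.495, -0.869]]
contact_force: [-0.0, 0.5, 0.6]
width: 0.0513
grasp_force: 0.0
(array([ 1.9,  2.4, 70.1]), array([-0.34,  0.26, -0.01])) [-0.06  0.15 -0.53  2.13  0.75  0.61 -1.27]
```

View pics/s2.png

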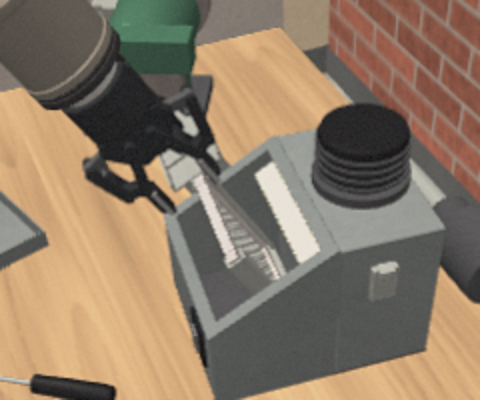

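The gripper straddles the cassette's top edge, fingers on either side of it (crop about (165,195) and (210,150)). Next I lower along the slot and close.

```bash
python3 -m handwheel '[[0.2,[0.002,0.0024,0.03],[-0.3,0.3,0]],[0.2,[0.002,0.0024,0.05],[-0.3,0.3,0]],[0.2,[0.002,0.0024,0.062],[-0.3,0.3,0]],[0.2,[0.002,0.0024,0.07],[-0.3,0.3,0]],[0.2,[0.002,0.0024,0.07],[-0.3,0.3,0]],[0.2,[0.002,0.0024,0.07],[-0.3,0.3,0]]]'
python3 - <<'E'
from h import *
print(rel(gp(0,0,.113),A))
E
```

```text
time_s: 9.6
position: [0.6114, 0.1532, 0.1651]
tcp_rot: [[0.122, 0.858, 0.498], [0.992, -0.106, -0.06], [0.001, 0.502, -0.865]]
contact_force: [0.1, -0.1, 0.2]
width: 0.0512
grasp_force: 0.0
(array([ 0.3, -1.4,  1.5]), array([ 0.12, -0.06, -0.06]))
```

```bash
python3 -m handwheel '[[0.2,[0,-0.001,0],[0,0,0]],[-1,[0,-0.001,0],[0,0,0]],[-1,[0,-0.001,0],[0,0,0]],[-1,[0,-0.001,0],[0,0,0]],[-1,[0,-0.001,0],[0,0,0]],[-1,[0,-0.001,0],[0,0,0]],[-1,[0,-0.001,0],[0,0,0]]]' 70
python3 - <<'E'
from h import *
print(rel(gp(0,0,.113),A))
E
```

```text
time_s: 10.48
position: [0.6097, 0.1532, 0.1636]
tcp_rot: [[0.122, 0.859, 0.497], [0.993, -0.106, -0.061], [0.001, 0.5, -0.866]]
contact_force: [-10.1, 0.1, 7.0]
width: 0.0112
grasp_force: 68.6
(array([0.5, 0.8, 1.1]), array([ 0.03, -0.03, -0.03]))
```

```bash
python3 -m handwheel '[[-1,[0,0,-0.005],[0,0,0]],[-1,[0,0,-0.012],[0,0,0]],[-1,[0,0,-0.02],[0,0,0]],[-1,[0,0,-0.03],[0,0,0]],[-1,[0,0,-0.03],[0,0,0]]]'
```

```text
time_s: 11.1
position: [0.5957, 0.1551, 0.191]
tcp_rot: [[0.122, 0.858, 0.499], [0.992, -0.107, -0.06], [0.002, 0.502, -0.865]]
contact_force: [0.9, 0.5, -3.6]
width: 0.0109
grasp_force: 68.2
```

```bash
python3 -m handwheel '[[-1,[0,0,-0.015],[0,0,0]],[-1,[0,0,-0.03],[0,0,0]],[-1,[0,0,-0.045],[0,0,0]],[-1,[0,0,-0.06],[0,0,0]],[-1,[0,0,-0.075],[0,0,0]],[-1,[0,0,-0.09],[0,0,0]],[-1,[0,0,-0.105],[0,0,0]],[-1,[0,0,-0.12],[0,0,0]],[-1,[0,0,-0.135],[0,0,0]],[-1,[0,0,-0.15],[0,0,0]],[-1,[0,0,-0.15],[0,0,0]]]'
cat >> h.py <<'E'
F=np.array([.4951,-.2558,.003]); Rr=Ro.from_euler('z',-7.1,degrees=True).as_matrix()
Ar=np.column_stack([Rr[:,1],Rr[:,0],-Rr[:,2]])
def fp(x,y,z): return F+Rr@np.array([x,y,z])
E
python3 - <<'E'
from h import *
s=ctrl.get_state(); print(s['qpos'].round(2))
for q in [s['position']+[-.06,-.12,.06],fp(0,0,.36),fp(0,0,.113)]: print(q.round(3),rel(q,Ar))
p,d=cams.capture('scene'); cv2.imwrite('pics/s3.png',p[...,::-1])
E
```

```text
time_s: 12.48
position: [0.521, 0.1643, 0.3209]
tcp_rot: [[0.122, 0.858, 0.499], [0.992, -0.107, -0.06], [0.002, 0.503, -0.864]]
contact_force: [0.4, 0.3, -4.3]
width: 0.0111
grasp_force: 68.7
[-0.03 -0.06 -0.57  2.1   0.46  0.75 -1.02]
[0.461 0.044 0.381] (array([-126.3,   -8.5,  -74.6]), array([30.19, -0.12,  0.05]))
[ 0.495 -0.256  0.363] (array([-420. ,   43.6,  -24.1]), array([30.19, -0.12,  0.05]))
[ 0.495 -0.256  0.116] (array([-420.4,  -80.6,  189.4]), array([30.19, -0.12,  0.05]))
```

View pics/s3.png

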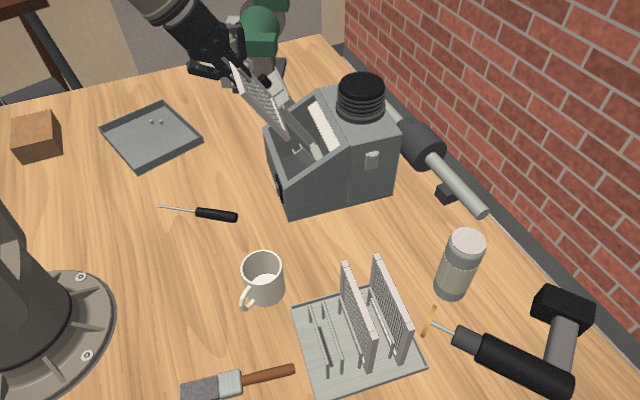

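The scene view shows the cassette gripped and clear of the guide at about (260,95), with the mug at (262,280) and the rack undisturbed. Next I turn it upright and carry it over.

```bash
python3 -m handwheel '[[-1,[0,0,-0.03],[0,0,0]],[-1,[-0.03,0,-0.06],[4,0,0]],[-1,[-0.07,0,-0.09],[12,0,0]],[-1,[-0.12,0,-0.092],[20,0,0]],[-1,[-0.17,0.005,-0.09],[27,0,0]],[-1,[-0.22,0.015,-0.08],[30.2,-0.1,0]],[-1,[-0.27,0.025,-0.06],[30.2,-0.1,0]],[-1,[-0.32,0.035,-0.045],[30.2,-0.1,0]],[-1,[-0.36,0.04,-0.035],[30.2,-0.1,0]],[-1,[-0.395,0.044,-0.028],[30.2,-0.1,0]],[-1,[-0.42,0.0436,-0.024],[30.2,-0.1,0]],[-1,[-0.42,0.0436,-0.024],[30.2,-0.1,0]],[-1,[-0.42,0.0436,-0.024],[30.2,-0.1,0]],[-1,[-0.42,0.0436,-0.024],[30.2,-0.1,0]]]'
python3 - <<'E'
from h import *
s=ctrl.get_state(); print(s['qpos'].round(2))
for z in (.23,.113): print(rel(fp(0,0,z),Ar))
for n in ['scene','top']:
    p,d=cams.capture(n); np.savez(n+'4.npz',p=p,d=d)
    if n=='scene': b=p[200:400,240:440]
    else: a=p[150:350,320:520]
cv2.imwrite('pics/c4.png',cv2.resize(np.hstack([a,b]),None,fx=2,fy=2)[...,::-1])
E
```

```text
time_s: 14.28
position: [0.4953, -0.2554, 0.3617]
tcp_rot: [[0.122, 0.993, -0.002], [0.993, -0.122, -0.0], [-0.001, -0.002, -1.0]]
contact_force: [-0.6, -0.3, -4.3]
width: 0.0114
grasp_force: 69.2
[ 0.32  0.14  0.05  1.7  -0.01  1.3   0.24]
(array([-4.000e-01,  1.000e-01,  1.287e+02]), array([-0.13,  0.03,  0.1 ]))
(array([ -0.3,   0.4, 245.7]), array([-0.13,  0.03,  0.1 ]))
```

View pics/c4.png

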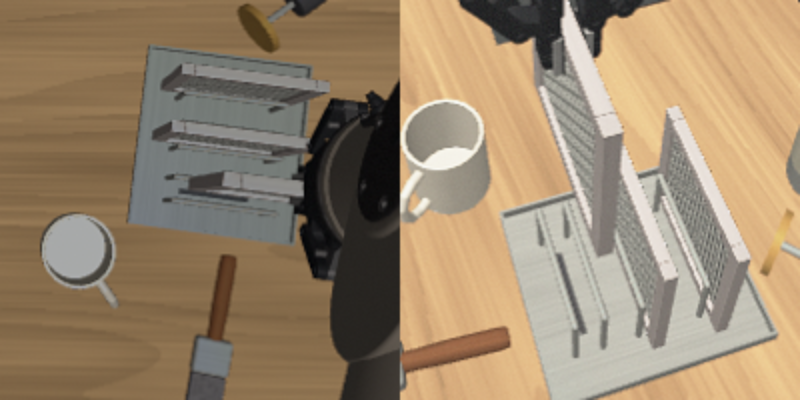

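The cassette hangs upright over the empty place (scene crop about (590,150), top crop about (250,185)), and the rack and mug are untouched. Next I measure its pose in the rack frame.

```bash
python3 - <<'E'
from h import *
np.set_printoptions(suppress=True,precision=2)
for n in ['scene','top']:
    D=np.load(n+'4.npz'); g=(cloud(n,D['d'])-F)@Rr*1e3
    m=(g[...,2]>235)&(g[...,2]<400)&(abs(g[...,0])<14)&(abs(g[...,1])<95)
    q=g[m]; q=q[~((q[:,2]>345)&(abs(q[:,1])<50))]
    print(n,len(q),np.percentile(q,[1,50,99],axis=0))
    for z0 in range(240,400,25):
        w=q[abs(q[:,2]-z0)<12]; 
        if len(w)>20: print('  z',z0,len(w),np.percentile(w[:,0],[2,10,50,90,98]),np.percentile(w[:,1],[1,99]))
    for y0 in range(-80,80,25):
        w=q[abs(q[:,1]-y0)<12]
        if len(w)>20: print('  y',y0,len(w),np.percentile(w[:,0],[2,50,98]),np.percentile(w[:,2],[1,99]))
    h=g[(g[...,2]>66)&(g[...,2]<80)&(abs(g[...,0])<25)&(abs(g[...,1])<70)]
    if len(h)>20: a=h[h[:,0]<0]; b=h[h[:,0]>0]; print(' hoops',np.median(a[:,0]),np.median(b[:,0]),np.percentile(h[:,1],[1,99]))
E
```

```text
scene 2203 [[ -5.76 -80.22 247.47]
 [ -1.16 -51.83 306.73]
 [  6.77  64.25 395.6 ]]
  z 240 81 [-5.85 -5.77 -5.32  1.76  5.05] [-79.1   69.18]
  z 265 562 [-5.74 -5.35 -2.55 -0.35  4.05] [-79.35  65.99]
  z 290 359 [-5.55 -4.94 -1.08  0.55  5.41] [-79.57  67.01]
  z 315 318 [-5.11 -4.68 -0.86  2.38  5.87] [-79.83  56.73]
  z 340 253 [-4.8  -4.55 -0.72  3.54  6.31] [-80.3   36.78]
  z 365 158 [-4.65 -4.49 -0.73  5.36  6.76] [-80.78 -52.41]
  z 390 394 [-4.54 -4.31  0.24  5.89  7.16] [-80.41 -50.35]
  y -80 849 [-5.22 -0.73  6.76] [248.1  395.75]
  y -55 371 [-5.29 -0.95  6.56] [247.57 395.79]
  y -30 283 [-5.4  -0.97  0.55] [247.31 342.49]
  y -5 249 [-5.49 -1.08  0.23] [247.31 342.91]
  y 20 180 [-5.75 -1.34  0.13] [247.39 323.81]
  y 45 137 [-5.85 -2.09 -0.35] [247.66 300.49]
  y 70 52 [-5.97 -5.57 -5.07] [246.92 343.99]
 hoops -13.122369820048572 12.66814216739004 [-57.48  54.28]
top 384 [[ -5.97 -14.32 249.06]
 [ -1.92  60.39 323.77]
 [  6.2   71.23 398.22]]
  z 265 128 [-5.99 -5.57 -3.54 -1.31  4.19] [-15.92  71.44]
  z 290 32 [-5.84 -5.58 -1.32  2.86  4.5 ] [-2.19 71.39]
  z 315 23 [-5.75 -5.66 -1.14  4.07  5.59] [65.04 71.19]
  z 340 25 [-5.48 -5.37 -1.51  4.28  5.13] [61.88 71.1 ]
  z 365 30 [-5.35 -5.25 -1.27  4.64  6.11] [58.88 70.98]
  z 390 131 [-5.17 -4.4   0.58  5.41  6.33] [50.34 70.88]
  y -5 47 [-5.75 -2.97 -1.16] [248.94 291.48]
  y 20 49 [-5.74 -2.83 -1.2 ] [249.83 292.92]
  y 45 64 [-5.93 -2.84  6.03] [251.86 398.31]
  y 70 214 [-5.87 -0.6   6.18] [249.66 398.04]
 hoops -12.974033313098806 12.818905401699556 [-55.25  57.57]
```

```bash
python3 -m handwheel '[[-1,[0.004,0,0.03],[-0.1,0,0.1]],[-1,[0.004,0,0.07],[-0.1,0,0.1]],[-1,[0.004,0,0.11],[-0.1,0,0.1]],[-1,[0.004,0,0.15],[-0.1,0,0.1]],[-1,[0.004,0,0.165],[-0.1,0,0.1]],[-1,[0.004,0,0.165],[-0.1,0,0.1]],[-1,[0.004,0,0.165],[-0.1,0,0.1]]]'
python3 - <<'E'
from h import *
print(rel(fp(0,0.004,.113),Ar))
E
```

```text
time_s: 15.25
position: [0.4961, -0.2525, 0.1984]
tcp_rot: [[0.125, 0.992, 0.002], [0.992, -0.125, -0.001], [-0.001, 0.002, -1.0]]
contact_force: [-0.7, -0.0, -3.8]
width: 0.0113
grasp_force: 69.3
(array([ 0.7, -0.8, 82.4]), array([ 0.11,  0.06, -0.06]))
```

```bash
python3 -m handwheel '[[-1,[0,-0.0007,0.01],[0,0,0]],[-1,[0,-0.0007,0.025],[0,0,0]],[-1,[0,-0.0007,0.04],[0,0,0]],[-1,[0,-0.0007,0.055],[0,0,0]],[-1,[0,-0.0007,0.068],[0,0,0]],[-1,[0,-0.0007,0.076],[0,0,0]],[-1,[0,-0.0007,0.076],[0,0,0]],[-1,[0,-0.0007,0.076],[0,0,0]]]'
```

```text
time_s: 16.25
position: [0.4948, -0.2523, 0.1212]
tcp_rot: [[0.125, 0.992, 0.0], [0.992, -0.125, -0.001], [-0.001, 0.0, -1.0]]
contact_force: [0.4, 0.5, -2.9]
width: 0.0113
grasp_force: 69.0
```

```bash
python3 -m handwheel '[[-1,[0,0,0.003],[0,0,0]],[-1,[0,0,0.005],[0,0,0]],[-1,[0,0,0.006],[0,0,0]],[-1,[0,0,0.007],[0,0,0]],[-1,[0,0,0.007],[0,0,0]]]'
```

```text
time_s: 16.88
position: [0.496, -0.2519, 0.1169]
tcp_rot: [[0.124, 0.992, 0.003], [0.992, -0.124, -0.001], [-0.001, 0.003, -1.0]]
contact_force: [-9.6, 9.1, 46.2]
width: 0.0109
grasp_force: 76.5
```

```bash
python3 -m handwheel '[[-1,[0,0,-0.003],[0,0,0]],[-1,[0,0,-0.003],[0,0,0]]]'
python3 - <<'E'
from h import *
p,d=cams.capture('scene'); g=(cloud('scene',d)-F)@Rr*1e3
m=(g[...,2]>8)&(g[...,2]<60)&(abs(g[...,0])<9)&(g[...,1]<-62)&(g[...,1]>-95); q=g[m]
print(m.sum(),np.percentile(q,[1,50,99],axis=0).round(1).tolist())
cv2.imwrite('pics/s5.png',cv2.resize(p[180:400,240:460],None,fx=2,fy=2)[...,::-1])
E
```

```text
time_s: 17.12
position: [0.4947, -0.2521, 0.1171]
tcp_rot: [[0.125, 0.992, 0.0], [0.992, -0.125, -0.001], [-0.001, 0.0, -1.0]]
contact_force: [0.2, 4.7, 6.0]
width: 0.0116
grasp_force: 70.9
119 [[-8.5, -94.8, 8.2], [-2.4, -75.7, 26.9], [7.7, -63.5, 59.3]]
```

View pics/s5.png

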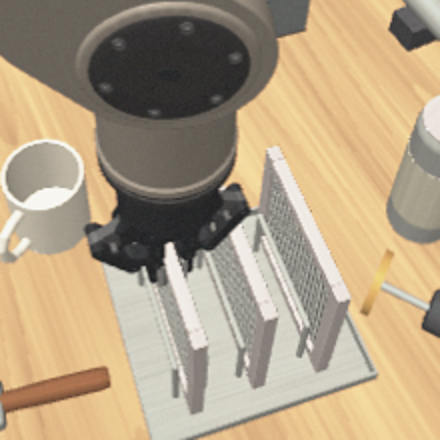

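The cassette stands between the hoops of the empty place, its near end at crop (197,380). It is parallel to the two washed cassettes, its foot is on the tray, and the force is down to 6 N. Next I release and retract.

```bash
python3 -m handwheel '[[-0.8,[0,0,0],[0,0,0]],[-0.5,[0,0,0],[0,0,0]],[-0.3,[0,0,0],[0,0,0]],[-0.3,[0,0,0],[0,0,0]],[-0.3,[0,0,0],[0,0,0]],[-0.3,[0,0,-0.01],[0,0,0]],[-0.3,[0,0,-0.03],[0,0,0]],[-0.3,[0,0,-0.06],[0,0,0]],[-0.3,[0,0,-0.11],[0,0,0]],[-0.3,[0,0,-0.16],[0,0,0]],[-0.3,[-0.05,-0.05,-0.2],[0,0,0]],[-0.3,[-0.05,-0.1,-0.2],[0,0,0]],[-0.3,[-0.05,-0.1,-0.2],[0,0,0]],[-0.3,[-0.05,-0.1,-0.2],[0,0,0]]]'
python3 - <<'E'
from h import *
for n in ['scene','top']:
    p,d=cams.capture(n); W=cloud(n,d); g=(W-F)@Rr*1e3
    m=(g[...,2]>144)&(g[...,2]<156)&(abs(g[...,0])<25)&(abs(g[...,1])<95); q=g[m]
    if len(q): print(n,'top edge',len(q),np.percentile(q,[2,50,98],axis=0).round(1).tolist())
    G=(W-O)@R; e=(abs(G[...,2]-.1585)<.003)&(abs(G[...,0])<.028)&(G[...,1]>.03)&(G[...,1]<.2)
    if e.sum(): print(' keeper',np.percentile(G[e][:,1],[1,99]))
    cv2.imwrite(f'pics/{n}6.png',p[...,::-1])
E
```

```text
time_s: 18.92
position: [0.3894, -0.2891, 0.3176]
tcp_rot: [[0.125, 0.992, 0.001], [0.992, -0.125, -0.001], [-0.001, 0.001, -1.0]]
contact_force: [1.6, 0.2, -0.4]
width: 0.0296
grasp_force: 0.0
scene top edge 692 [[-5.8, -75.7, 145.0], [-0.3, -10.6, 150.3], [5.9, 69.7, 152.6]]
 keeper [0.10648674 0.18807867]
top top edge 456 [[-6.3, -72.5, 147.1], [-0.5, -1.7, 150.8], [5.3, 71.6, 154.6]]
 keeper [0.10809599 0.18815787]
```

View pics/scene6.png

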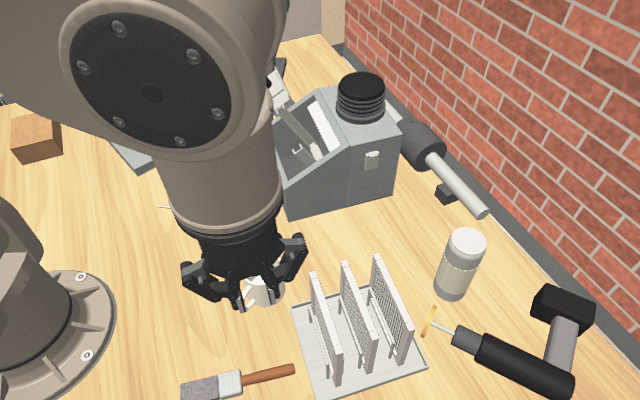

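The cassette stands upright in its place at (327,330), with its top edge at x ≈ 0, y ≈ -1 mm and 150 mm above the tray. The keeper is still about 63 mm back and the arm is clear of everything.

```bash
python3 -c "
from plant import ctrl
print(ctrl.job_done())"
```

```text
the job is handed in; nothing more can be done
None
```

The job is handed in with no verdict returned: the cassette stands released and upright in the rack's empty place, the keeper measures about 63 mm back, and the last pictures show the washed cassettes, mug and can where they were.

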